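Clear down the bottling bench

TASK

Clear down the filling bench: take the scraper and wipe all the cork chips off the plate into the catch tray at its end, using the scraper and not your fingers, while the plate is still free of funnels, and stand the scraper back upright on its rubber mat. On the cleared plate, stack all the funnels into one upright nest, mouths down, one over the other, each let down softly until it just rests loosely on the one below; never press or drop one on, or the spouts jam. Leave the bottles, the jar and the label roll where they are.

Things in the scene. Friction and masses are not known exactly. Their poses are not given: they have to be found in the camera images.
- funnel1: loose aluminium funnel (or absent: None), mouth (85 mm wide) down, 112 mm tall; tapers to 42 mm wide at 40 mm height, then a slender spout, 42 to 24 mm wide at the top (29 at 92: grip here). All alike, 0.14 kg; nested mouth down, spouts touch with origins 22 to 27 mm apart in height; the taper locks if pushed with over 10 N or dropped over 10 mm. Origin: centre of the mouth's rim; z to the spout
- funnel2: loose aluminium funnel (or absent: None), mouth (85 mm wide) down, 112 mm tall; tapers to 42 mm wide at 40 mm height, then a slender spout, 42 to 24 mm wide at the top (29 at 92: grip here). All alike, 0.14 kg; nested mouth down, spouts touch with origins 22 to 27 mm apart in height; the taper locks if pushed with over 10 N or dropped over 10 mm. Origin: centre of the mouth's rim; z to the spout
- funnel3: loose aluminium funnel (or absent: None), mouth (85 mm wide) down, 112 mm tall; tapers to 42 mm wide at 40 mm height, then a slender spout, 42 to 24 mm wide at the top (29 at 92: grip here). All alike, 0.14 kg; nested mouth down, spouts touch with origins 22 to 27 mm apart in height; the taper locks if pushed with over 10 N or dropped over 10 mm. Origin: centre of the mouth's rim; z to the spout
- funnel4: loose aluminium funnel (or absent: None), mouth (85 mm wide) down, 112 mm tall; tapers to 42 mm wide at 40 mm height, then a slender spout, 42 to 24 mm wide at the top (29 at 92: grip here). All alike, 0.14 kg; nested mouth down, spouts touch with origins 22 to 27 mm apart in height; the taper locks if pushed with over 10 N or dropped over 10 mm. Origin: centre of the mouth's rim; z to the spout
- funnel5: loose aluminium funnel (or absent: None), mouth (85 mm wide) down, 112 mm tall; tapers to 42 mm wide at 40 mm height, then a slender spout, 42 to 24 mm wide at the top (29 at 92: grip here). All alike, 0.14 kg; nested mouth down, spouts touch with origins 22 to 27 mm apart in height; the taper locks if pushed with over 10 N or dropped over 10 mm. Origin: centre of the mouth's rim; z to the spout
- chip1: loose cork chip, a bit of broken stopper (may be absent: None), 34 x 22 x 14 mm, lying on the plate; origin at its centre
- chip2: loose cork chip, a bit of broken stopper (may be absent: None), 34 x 22 x 14 mm, lying on the plate; origin at its centre
- chip3: loose cork chip, a bit of broken stopper (may be absent: None), 34 x 22 x 14 mm, lying on the plate; origin at its centre
- chip4: loose cork chip, a bit of broken stopper (may be absent: None), 34 x 22 x 14 mm, lying on the plate; origin at its centre
- board: fixed metal plate with a catch tray at one end; x across, y along, towards the tray. Plate: 150 mm wide between side rails, 200 long (y -100 to 100), top 20 mm above the table; rails 12 mm higher; -y end open. Tray: y 100 to 195 mm, 150 wide, floor at 4 mm, end wall 32 mm high. Origin: under the plate's centre, at table height
- plate_mid (a point): centre of the plate's top face, axes as the board
- tray_mid (a point): centre of the catch tray's floor
- scraper: loose scraper: wooden block 130 mm long (its x), 30 mm thick (its y), with a 13 mm high white plastic foot 46 mm wide (y); 60 mm tall in all, 0.22 kg; starts upright on the rubber mat. Origin: centre of its underside. Grip it across its thickness, in its upper 36 mm so that the fingers stay above the 14 mm high chips
- mat: fixed black rubber mat, 190 (x) x 130 (y) x 3 mm, the scraper's place; origin under its centre, at table height
- bottle1: bystander: full square sauce bottle with a wooden stopper, 50 x 50 mm, 144 mm tall; origin under its centre; leave alone
- bottle2: bystander: another such bottle, 50 x 50 x 144 mm; origin under its centre; leave alone
- bottle3: bystander: another such bottle, 50 x 50 x 144 mm; origin under its centre; leave alone
- jar: bystander: closed glass jar with a metal lid, diameter 68, 88 mm tall, standing among the funnels; origin under its centre; leave alone
- roll: bystander: roll of blank labels standing on end, diameter 100, 60 mm tall; origin under its centre; leave alone

How it is judged:
On the way:
1. all chips are in the catch tray while no funnel stands on the plate (x of chip1 in the frame of board between -0.085 and 0.085 m and y of chip1 in the frame of board between 0.1 and 0.205 m and z of chip1 in the frame of board between -0.005 and 0.04 m and x of chip2 in the frame of board between -0.085 and 0.085 m and y of chip2 in the frame of board between 0.1 and 0.205 m and z of chip2 in the frame of board between -0.005 and 0.04 m and x of chip3 in the frame of board between -0.085 and 0.085 m and y of chip3 in the frame of board between 0.1 and 0.205 m and z of chip3 in the frame of board between -0.005 and 0.04 m and x of chip4 in the frame of board between -0.085 and 0.085 m and y of chip4 in the frame of board between 0.1 and 0.205 m and z of chip4 in the frame of board between -0.005 and 0.04 m and horizontal distance between each of funnel1, funnel2, funnel3, funnel4, funnel5 and plate_mid above 0.13 m), for 0.2 s.
At the end, for the whole second after the job is handed in: all chips in the tray; all funnels at rest in one upright nest (6 deg): lowest rim on the plate, within 45 mm across and 75 mm along of its middle, each other 17 to 34 mm above the one it covers, axes within 10 mm; scraper upright on the mat, within 45 (x), 55 mm (y) of its centre (x of chip1 in the frame of board between -0.085 and 0.085 m and y of chip1 in the frame of board between 0.1 and 0.205 m and z of chip1 in the frame of board between -0.005 and 0.04 m and x of chip2 in the frame of board between -0.085 and 0.085 m and y of chip2 in the frame of board between 0.1 and 0.205 m and z of chip2 in the frame of board between -0.005 and 0.04 m and x of chip3 in the frame of board between -0.085 and 0.085 m and y of chip3 in the frame of board between 0.1 and 0.205 m and z of chip3 in the frame of board between -0.005 and 0.04 m and x of chip4 in the frame of board between -0.085 and 0.085 m and y of chip4 in the frame of board between 0.1 and 0.205 m and z of chip4 in the frame of board between -0.005 and 0.04 m and x of funnel1 in the frame of board between -0.045 and 0.045 m and y of funnel1 in the frame of board between -0.075 and 0.075 m and angle between each of funnel1, funnel2, funnel3, funnel4, funnel5, scraper's own z axis and vertical below 0.1 rad and linear speed of each of funnel1, funnel2, funnel3, funnel4, funnel5, scraper below 0.02 m/s and (z of funnel1 in the frame of plate_mid between -0.005 and 0.006 m or (horizontal distance between funnel1 and funnel2 below 0.01 m and z of funnel1 in the frame of funnel2 between 0.017 and 0.034 m) or (horizontal distance between funnel1 and funnel3 below 0.01 m and z of funnel1 in the frame of funnel3 between 0.017 and 0.034 m) or (horizontal distance between funnel1 and funnel4 below 0.01 m and z of funnel1 in the frame of funnel4 between 0.017 and 0.034 m) or (horizontal distance between funnel1 and funnel5 below 0.01 m and z of funnel1 in the frame of funnel5 between 0.017 and 0.034 m)) and x of funnel2 in the frame of board between -0.045 and 0.045 m and y of funnel2 in the frame of board between -0.075 and 0.075 m and (z of funnel2 in the frame of plate_mid between -0.005 and 0.006 m or (horizontal distance between funnel2 and funnel1 below 0.01 m and z of funnel2 in the frame of funnel1 between 0.017 and 0.034 m) or (horizontal distance between funnel2 and funnel3 below 0.01 m and z of funnel2 in the frame of funnel3 between 0.017 and 0.034 m) or (horizontal distance between funnel2 and funnel4 below 0.01 m and z of funnel2 in the frame of funnel4 between 0.017 and 0.034 m) or (horizontal distance between funnel2 and funnel5 below 0.01 m and z of funnel2 in the frame of funnel5 between 0.017 and 0.034 m)) and x of funnel3 in the frame of board between -0.045 and 0.045 m and y of funnel3 in the frame of board between -0.075 and 0.075 m and (z of funnel3 in the frame of plate_mid between -0.005 and 0.006 m or (horizontal distance between funnel3 and funnel1 below 0.01 m and z of funnel3 in the frame of funnel1 between 0.017 and 0.034 m) or (horizontal distance between funnel3 and funnel2 below 0.01 m and z of funnel3 in the frame of funnel2 between 0.017 and 0.034 m) or (horizontal distance between funnel3 and funnel4 below 0.01 m and z of funnel3 in the frame of funnel4 between 0.017 and 0.034 m) or (horizontal distance between funnel3 and funnel5 below 0.01 m and z of funnel3 in the frame of funnel5 between 0.017 and 0.034 m)) and x of funnel4 in the frame of board between -0.045 and 0.045 m and y of funnel4 in the frame of board between -0.075 and 0.075 m and (z of funnel4 in the frame of plate_mid between -0.005 and 0.006 m or (horizontal distance between funnel4 and funnel1 below 0.01 m and z of funnel4 in the frame of funnel1 between 0.017 and 0.034 m) or (horizontal distance between funnel4 and funnel2 below 0.01 m and z of funnel4 in the frame of funnel2 between 0.017 and 0.034 m) or (horizontal distance between funnel4 and funnel3 below 0.01 m and z of funnel4 in the frame of funnel3 between 0.017 and 0.034 m) or (horizontal distance between funnel4 and funnel5 below 0.01 m and z of funnel4 in the frame of funnel5 between 0.017 and 0.034 m)) and x of funnel5 in the frame of board between -0.045 and 0.045 m and y of funnel5 in the frame of board between -0.075 and 0.075 m and (z of funnel5 in the frame of plate_mid between -0.005 and 0.006 m or (horizontal distance between funnel5 and funnel1 below 0.01 m and z of funnel5 in the frame of funnel1 between 0.017 and 0.034 m) or (horizontal distance between funnel5 and funnel2 below 0.01 m and z of funnel5 in the frame of funnel2 between 0.017 and 0.034 m) or (horizontal distance between funnel5 and funnel3 below 0.01 m and z of funnel5 in the frame of funnel3 between 0.017 and 0.034 m) or (horizontal distance between funnel5 and funnel4 below 0.01 m and z of funnel5 in the frame of funnel4 between 0.017 and 0.034 m)) and horizontal distance between funnel1 and funnel2 below 0.015 m and horizontal distance between each of funnel1, funnel2 and funnel3 below 0.015 m and horizontal distance between each of funnel1, funnel2, funnel3 and funnel4 below 0.015 m and horizontal distance between each of funnel1, funnel2, funnel3, funnel4 and funnel5 below 0.015 m and x of scraper in the frame of mat between -0.045 and 0.045 m and y of scraper in the frame of mat between -0.055 and 0.055 m and z of scraper in the frame of mat between -0.004 and 0.012 m); the robot touches nothing.
It fails at once if a funnel is pressed or dropped on another with more than 45 N summed over the taper (jammed) (contact force between funnel1 and funnel2 above 45 N or contact force between any of funnel1, funnel2 and funnel3 above 45 N or contact force between any of funnel1, funnel2, funnel3 and funnel4 above 45 N or contact force between any of funnel1, funnel2, funnel3, funnel4 and funnel5 above 45 N).
It fails at once if a chip is handled with the fingers (more than 3 N) (contact force between the fingers and chip1 above 3 N or contact force between the fingers and chip2 above 3 N or contact force between the fingers and chip3 above 3 N or contact force between the fingers and chip4 above 3 N).
It fails at once if a bottle, the jar or the label roll is moved by more than 30 mm (distance of any of bottle1, bottle2, bottle3, jar, roll from where it was at the start of the episode above 0.03 m).
Of funnel1, funnel2, funnel3, funnel4, funnel5 only 3 to 5 are there at a start; the rules pass over those that are not, and their reading is None.
Of chip1, chip2, chip3, chip4 only 2 to 4 are there at a start; the rules pass over those that are not, and their reading is None.
At some moment in a run one of scraper, funnel1, funnel2, funnel3, funnel4, funnel5 may be knocked a few centimetres aside while the robot is not near it.
It also fails if it takes over 210 s, if anything falls off the work surface, if the arm or the gripper's body presses on something with over 40 N, if the wrist force passes 120 N, or if a joint passes its speed limit or range.

ROBOT

A 7-joint arm with a two-finger parallel gripper is mounted at the origin on the work surface. World frame = base frame: x ahead of the robot, y to its left, z up, the work surface at z = 0. Lengths are in m, angles in rad, forces in N, time in s.
With the tool pointing down it reaches from about 0.4 to 0.9 m from the base axis. Payload 5.6 kg.
Tool frame: the origin (TCP) lies midway between the tips of the shut fingers; the grasp point (between the pads) lies 19 mm behind it; z points along the fingers, y is the line along which they close (so a half turn about z gives the same grasp; the last joint's range is limited). The gripper opens to 92 mm and grips with 3 to 60 N. Pads are 20 mm wide; open, the fingers measure 128 mm over their backs; the gripper's body (75 mm by 189 mm) begins 69 mm behind the grasp point.
Start: joints at [-1.358, 0.468, -0.012, 1.603, 0.006, 1.071, -0.056], TCP at [0.165, 0.629, 0.215] pointing down, gripper open.
Joint ranges: [-2.53, 2.53], [-0.31, 2.02], [-1.57, 1.55], [0.28, 2.44], [-1.29, 4.43], [0.15, 1.84], [-2.92, 2.92]. Speed limits (rad/s): [2.57, 2.57, 3.14, 3.14, 3.14, 3.14, 3.14].

INTERFACE

Orientations are given as a 3x3 rotation matrix whose columns are the frame's x, y, z axes.
In Python, from station import env, effector, solver, viewer, workorder, search_frame, tip_of gives the robot as it stands. Calls block until the motion is done:
- env.reach(position, orientation): joint-space move of the TCP to a pose.
- env.movel(position, frame=None, rate=0.15): straight line of the TCP; frame=None keeps the orientation; rate is the mean speed in m/s.
- env.goto_joints(angles): joint-space move.
- effector.release() and effector.grasp(squeeze=None): open the fingers fully, or close them until they stop; squeeze is the grip in N (None keeps the last).
- env.pause(seconds).
- solver.inverse_kinematics(position, orientation): joint angles nearest the present ones, or None.
- env.sense(): the state.
- viewer.read_camera(name): name is "scene" or "top"; returns (picture, depth): 384x512x3 uint8, red, green, blue; 384x512 float32, m along the optical axis (not along the pixel's ray), 0 where there is no reading.
- viewer.camera_info(name): a dict with "intrinsics" (3x3 intrinsics, pixels), "eye" and "rotation" of the camera in the world. Camera axes: x right, y up, looking along -z (the intrinsics and any distortion apply to the point x, -y, -z); pixel columns grow to the right and rows downward; lengths in m; the calibration is good to about 2 mm. A picture is of the moment at which its call begins. camera_info takes no time and is no camera call.
A pose or a line that the arm cannot do raises env.PlanningError and nothing moves.
- workorder.finish_job(): hands the job in; it is judged then, once.
Trained networks look in the newest picture that a camera, given by its name, has taken for a name from the list of things; names that differ only in an ending like _2 or _b are one class to them, and where a whole thing is asked for, a point or a joint stands for the part that bears it (a point fixed in the world has none). Each returns a list of dicts, best first, with "score" (0 to 1); they miss things now and then, are a little off and sometimes report something else, mostly with a low value. They report only what shows in the picture. A call takes as long as a camera call.
- search_frame(camera, name): "at" ([x, y, z] in m, in world coordinates, good to about 4 mm: the middle of the surface that is visible of it).
- tip_of(camera, name): "at" ([x, y, z] in m, in world coordinates, good to about 4 mm: a listed point, or the origin of a listed thing).
The state is a dict: "t": time; "joint_positions": joint angles; "joint_velocities": joint speeds; "tau": joint torques, N m; "ee_pos": TCP position; "tcp_rot": TCP orientation; "wrist_force": force on the tool from outside, world axes, zero at the start; "moment": the same for the moment, N m; "gripper_width": finger opening in m; "grasp_force": force on a finger pad.
Only numpy, scipy, OpenCV 4.12 (cv2) and the standard library are available. Lean on these libraries where they do the work, as an engineer would, in place of code of your own. Each camera call takes 0.05 s, during which the arm holds its last target. There are 200 camera calls.

## Working session

There is one attempt and no reset: what is moved stays moved. The work goes in short steps, each a Python script; the robot and the scene stay as the last script left them, time stands still between calls to the robot, and variables do not carry over. Pictures are saved under pics/ and viewed, at most 14 in all, crops included, and the job is handed in when it is done.

```bash
ls; mkdir -p pics; cat > h.py <<'E'
import numpy as np, cv2
from station import env, effector, solver, viewer, workorder, search_frame, tip_of
def cloud(cam, depth):
    c=viewer.camera_info(cam);K=np.array(c["intrinsics"]);R=np.array(c["rotation"]);e=np.array(c["eye"])
    v,u=np.mgrid[:depth.shape[0],:depth.shape[1]]
    p=np.stack([(u-K[0,2])/K[0,0]*depth,-(v-K[1,2])/K[1,1]*depth,-depth],-1)
    return p@R.T+e
def snap(cam,name=None):
    im,d=viewer.read_camera(cam)
    if name: cv2.imwrite(f"pics/{name}.png",im[:,:,::-1])
    return im,d,cloud(cam,d)
def down(yaw):  # tool z down, tool y (closing) at angle yaw in the world
    y=np.array([np.cos(yaw),np.sin(yaw),0]);z=np.array([0,0,-1.]);return np.stack([np.cross(y,z),y,z],1)
E
python3 - <<'E'
from h import *
np.set_printoptions(precision=4,suppress=True)
for cam in("top","scene"):
    c=viewer.camera_info(cam);print(cam,c)
    snap(cam,cam+"0")
    for n in["funnel1","chip1","board","plate_mid","tray_mid","scraper","mat","bottle1","jar","roll"]:
        print(n,[(np.round(r["at"],3).tolist(),round(r["score"],2)) for r in tip_of(cam,n)])
print(env.sense())
E
```

```text
pics
top {'intrinsics': array([[391.2381,   0.    , 258.502 ],
       [  0.    , 391.2381, 191.0935],
       [  0.    ,   0.    ,   1.    ]]), 'eye': array([ 0.3625, -0.0272,  1.2306]), 'rotation': array([[ 0.0094,  0.9887, -0.1497],
       [-1.    ,  0.0088, -0.0042],
       [-0.0028,  0.1497,  0.9887]])}
funnel1 [([0.426, -0.19, -0.0], 0.89), ([0.384, -0.312, -0.002], 0.83), ([0.63, -0.292, -0.001], 0.83), ([0.571, -0.188, -0.001], 0.74), ([0.759, -0.286, 0.001], 0.27)]
chip1 [([0.533, 0.228, 0.029], 0.38), ([0.534, 0.279, 0.028], 0.38)]
board [([0.564, 0.233, 0.0], 0.73), ([0.555, 0.024, 0.005], 0.51), ([0.524, -0.312, 0.005], 0.21)]
plate_mid [([0.57, 0.237, 0.024], 0.93)]
tray_mid [([0.562, 0.383, 0.005], 0.77), ([0.569, -0.182, 0.001], 0.45)]
scraper [([0.553, 0.024, 0.003], 0.86)]
mat [([0.554, 0.023, 0.003], 0.57)]
bottle1 [([0.759, -0.29, 0.001], 0.72), ([0.379, 0.206, -0.0], 0.66)]
jar [([0.522, -0.313, 0.004], 0.76)]
roll []
scene {'intrinsics': array([[494.5293,   0.    , 259.6209],
       [  0.    , 494.5293, 190.001 ],
       [  0.    ,   0.    ,   1.    ]]), 'eye': arr
[... 783 characters left out ...]
.53, -0.31, 0.002], 0.77), ([0.655, -0.462, 0.004], 0.74)]
roll [([0.652, -0.46, 0.002], 0.9)]
{'t': 1.1, 'joint_positions': array([-1.358 ,  0.4675, -0.0116,  1.6027,  0.006 ,  1.0714, -0.0563]), 'joint_velocities': array([ 0.0019, -0.0017, -0.0012,  0.    , -0.    , -0.001 , -0.0016]), 'tau': array([  0.0002, -52.0422,  -0.0124, -24.4063,  -0.0567,   0.0113,
         0.    ]), 'ee_pos': array([0.1645, 0.6289, 0.2146]), 'tcp_rot': array([[-0.9674,  0.2531,  0.    ],
       [ 0.2531,  0.9674,  0.0001],
       [-0.    ,  0.0001, -1.    ]]), 'wrist_force': array([ 0.3291,  0.4338, -0.0466]), 'moment': array([-0.0268,  0.0227, -0.0252]), 'grasp_force': 0.0, 'gripper_width': 0.09179177715070228}
```

View pics/top0.png

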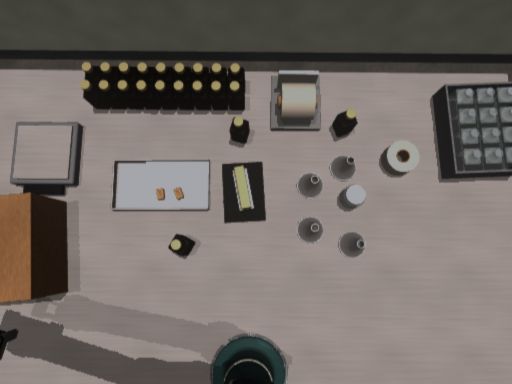

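View pics/scene0.png

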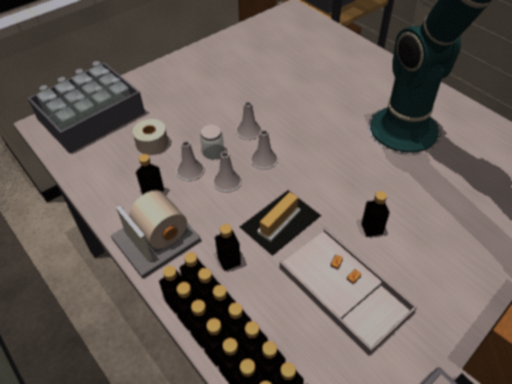

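The top view shows four funnels at (310,185), (343,167), (310,229) and (352,244). Two chips are on the plate at (160,194) and (179,193), with the tray end to the left. The scraper stands on the mat at (243,188). The scene view agrees. Next I'll get precise poses from depth.

```bash
cat >> h.py <<'E'
from scipy.optimize import least_squares
def both():
    out={}
    for cam in("top","scene"):
        im,d,P=snap(cam); m=d>0
        out[cam]=(im[m],P[m])
    return out
def funnel_fit(D,x0,base=0.0,rad=0.03):
    """axis x,y from spout flank points of both views (cone model), top height from each"""
    res=[]
    for cams in(("top",),("scene",),("top","scene")):
        P=np.vstack([D[c][1] for c in cams]);h=P[:,2]-base
        q=P[(np.hypot(*(P[:,:2]-x0[:2]).T)<rad)&(h>.045)&(h<.125)]
        if len(q)<15: res.append(None);continue
        hh=q[:,2]-base
        r=21e-3-9e-3*(np.clip(hh,.04,.112)-.04)/.072
        f=lambda c:np.where(hh<.106,np.hypot(q[:,0]-c[0],q[:,1]-c[1])-r,0)
        s=least_squares(f,np.array(x0[:2]),loss="soft_l1",f_scale=.002)
        res.append((*np.round(s.x,4),round(float(np.percentile(q[:,2],97)),4),len(q)))
    return res
def rect(P):
    (c,s,a)=cv2.minAreaRect((P[:,:2]*1000).astype(np.float32)); return np.round(c,1),np.round(s,1),round(a,2)
E
python3 - <<'E'
from h import *
D=both()
for f in[(.427,-.19),(.384,-.315),(.627,-.293),(.57,-.188)]: print(f,funnel_fit(D,f))
for c,(im,P) in D.items():
    n=lambda x,y,r,a,b:P[(np.hypot(P[:,0]-x,P[:,1]-y)<r)&(P[:,2]>a)&(P[:,2]<b)]
    s=n(.55,.025,.09,.052,.075);print(c,"scr",np.median(s[:,2]),len(s),rect(s))
    s=n(.55,.025,.09,.006,.02);print(c,"foot",len(s),rect(s))
    s=P[(abs(P[:,0]-.565)<.1)&(abs(P[:,1]-.285)<.18)&(P[:,2]>.026)&(P[:,2]<.036)];
    print(c,"board",len(s),rect(s))
    s=n(.59,.2,.03,.0,.05);print(c,"plate z",np.median(s[:,2]));s=n(.562,.383,.03,-.01,.05);print("tray z",np.median(s[:,2]))
    s=n(.533,.26,.07,.025,.05);print(c,"chips",len(s),s.min(0),s.max(0))
    k=(im.max(1)<40)&(abs(P[:,0]-.55)<.13)&(abs(P[:,1]-.025)<.11)&(abs(P[:,2])<.012);print(c,"mat",rect(P[k]),np.median(P[k][:,2]))
for y in(0,np.pi/2,-np.pi/2):
    for p in((.55,.025,.2),(.56,.34,.1),(.384,-.315,.2),(.627,-.293,.2),(.57,.23,.32)): print(y,p,solver.inverse_kinematics(np.array(p),down(y)))
E
```

```text
(0.427, -0.19) [(np.float64(0.4279), np.float64(-0.1837), 0.1139, 113), (np.float64(0.4302), np.float64(-0.185), 0.1096, 235), (np.float64(0.4293), np.float64(-0.1844), 0.1118, 348)]
(0.384, -0.315) [(np.float64(0.3829), np.float64(-0.3133), 0.1106, 153), (np.float64(0.3852), np.float64(-0.3147), 0.1097, 221), (np.float64(0.3841), np.float64(-0.3138), 0.1101, 374)]
(0.627, -0.293) [(np.float64(0.6259), np.float64(-0.2905), 0.1123, 161), (np.float64(0.629), np.float64(-0.2923), 0.1105, 249), (np.float64(0.6272), np.float64(-0.2912), 0.1115, 410)]
(0.57, -0.188) [(np.float64(0.5681), np.float64(-0.1846), 0.1132, 128), (np.float64(0.5703), np.float64(-0.1861), 0.1111, 258), (np.float64(0.5692), np.float64(-0.1854), 0.112, 386)]
top scr 0.06237144750245949 421 (array([552.3,  27.9]), array([130.6,  30. ]), 11.36)
top foot 316 (array([553.3,  25.3]), array([171.2, 159.3]), 28.89)
top board 615 (array([564.7, 286.9]), array([159.4, 301.4]), 0.52)
top plate z 0.019814463711375074
tray z 0.0038842472005360396
top chips 247 [0.4851015  0.19150444 0.02500121] [0.59647349 0.32254097 0.04031568]
[... 1643 characters left out ...]
58877  0.23598132  1.58231234 -0.07802848  1.24694565
  1.2003399 ]
-1.5707963267948966 (0.55, 0.025, 0.2) [-0.83023735  0.4241974   0.93020479  1.90754436 -0.40073496  1.00828491
 -1.29362214]
-1.5707963267948966 (0.56, 0.34, 0.1) [-1.03872024  0.67257646  0.63475009  1.70669863 -0.48148262  0.92353029
 -1.78167832]
-1.5707963267948966 (0.384, -0.315, 0.2) [-0.2972087   0.37372396  1.13493499  2.0353823  -0.40914604  0.98252482
 -0.5249338 ]
-1.5707963267948966 (0.627, -0.293, 0.2) [-0.18043616  0.6926856   0.89689851  1.54498877 -0.5693903   1.18259605
 -0.74666435]
-1.5707963267948966 (0.57, 0.23, 0.32) [-0.97989736  0.36841876  0.72445308  1.60585959 -0.253077    1.26376126
 -1.78253479]
```

```bash
cat >> h.py <<'E'
def rails(D):
    for c,(im,P) in D.items():
        for s in(-1,1):
            q=P[(abs(P[:,0]-.566-s*.078)<.015)&(P[:,1]>.15)&(P[:,1]<.46)&(P[:,2]>.027)&(P[:,2]<.037)]
            l=least_squares(lambda p:q[:,0]-p[0]-p[1]*(q[:,1]-.287),[.566+s*.078,0],loss="soft_l1",f_scale=.002).x
            print(c,s,len(q),np.round(l,4),q[:,1].min(),q[:,1].max())
E
python3 - <<'E'
from h import *
rails(both())
R=down(np.radians(101.5));c=np.array([.554,.0273,0])
env.reach(c+[0,0,.16],R);env.movel(c+[0,0,.033],rate=.12)
print(env.sense()["ee_pos"])
effector.grasp(squeeze=35);s=env.sense();print(s["gripper_width"],s["grasp_force"],s["wrist_force"])
env.movel(c+[0,0,.133]);s=env.sense();print(s["gripper_width"],s["grasp_force"],s["wrist_force"],s["t"])
snap("scene","s1")
E
```

```text
top -1 177 [ 0.4871 -0.006 ] 0.15111774274837964 0.43383731142002563
top 1 185 [ 0.6415 -0.0124] 0.15282938829928755 0.437205489519525
scene -1 259 [ 0.4899 -0.0127] 0.15039770602334152 0.43400663151955304
scene 1 293 [ 0.6443 -0.0162] 0.15166340478923773 0.43545889142856165
[0.5546221  0.02731117 0.03366406]
0.030030516837323933 34.99924957752228 [-0.17478723 -0.65787665 -0.68783225]
0.029810401639636816 34.99842345714569 [-0.85179393 -0.29026246 -2.90435949] 6.825
```

View pics/s1.png

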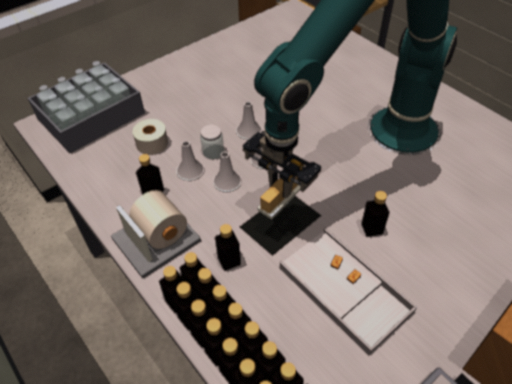

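The scraper is held level at about (282,195) and everything else is undisturbed. Next is the wipe.

```bash
cat >> h.py <<'E'
B0=np.array([.5663,.237,0.]);YAW=np.radians(.7)
def bp(x,y,z): 
    c,s=np.cos(YAW),np.sin(YAW);return B0+[c*x-s*y,s*x+c*y,z]
def guarded(p,zstop,step=.001,thr=2.,rate=.02):
    """lower until the upward force rises by thr"""
    env.pause(.3);f0=np.mean([(env.pause(.02),env.sense()["wrist_force"][2])[1] for _ in range(5)]);z=p[2]
    while z-step>=zstop:
        z-=step;env.movel(np.array([p[0],p[1],z]),rate=rate);env.pause(.05)
        f=env.sense()["wrist_force"][2]-f0
        if f>thr: break
    return z,f
E
python3 - <<'E'
from h import *
R=down(np.pi/2+YAW)
env.reach(bp(0,-.075,.12),R);env.movel(bp(0,-.075,.056),rate=.1)
z,f=guarded(bp(0,-.075,.056),.046,step=.0007);print(z,f,env.sense()["ee_pos"])
z+=.0005;env.movel(bp(0,-.075,z),rate=.02)
for y in(-.03,.02,.06,.09,.108):
    env.movel(bp(0,y,z),rate=.06);s=env.sense();print(y,s["wrist_force"],s["gripper_width"],s["t"])
env.movel(bp(0,.08,z),rate=.1);env.movel(bp(0,.06,.14),rate=.2)
env.reach(bp(0,-.13,.15),R)
snap("scene","s2")
D=both()
for c in D:
    im,P=D[c]; print(c,[(np.round(r["at"],3).tolist(),round(r["score"],2)) for r in tip_of(c,"chip1")])
E
```

```text
0.04970000000000001 3.5200565860282067 [0.56736046 0.16205963 0.05000882]
-0.03 [ 0.86389981  0.09876794 -2.68973976] 0.02965935355750595 12.5
0.02 [-0.22878368 -0.53624169 -2.71634974] 0.029926978257560823 13.4833
0.06 [-0.07025135  0.32952903 -1.95417381] 0.03002913185603478 14.3
0.09 [ 4.02220036e-04  2.89529856e-01 -2.36574388e+00] 0.030012504295899935 14.95
0.108 [ 0.30824746 -0.25657956 -2.15125314] 0.029708912959934247 15.4
top [([0.53, 0.387, 0.017], 0.56), ([0.539, 0.377, 0.019], 0.49)]
scene [([0.526, 0.396, 0.013], 0.68), ([0.534, 0.373, 0.013], 0.53)]
```

View pics/s2.png

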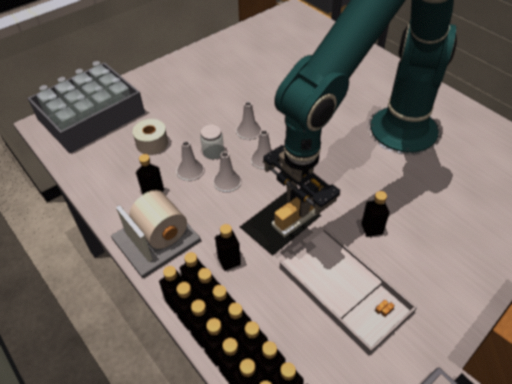

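Both chips are in the tray at (384,307), and the plate is clear. I'll put the scraper back on the mat and then take a fresh measurement.

```bash
python3 - <<'E'
from h import *
R=down(np.pi/2+np.radians(4));c=np.array([.5466,.0257,0])
env.reach(c+[0,0,.11],R);env.movel(c+[0,0,.038],rate=.1)
print(guarded(c+[0,0,.038],.0295,step=.0007))
effector.release();env.movel(c+[0,0,.15]);
env.reach(np.array([.5,.25,.3]),R);print(env.sense()["t"])
D=both()
for f in[(.4293,-.1844),(.3841,-.3138),(.6272,-.2912),(.5692,-.1854)]: print(f,funnel_fit(D,f))
for c,(im,P) in D.items():
    s=P[(np.hypot(P[:,0]-.5466,P[:,1]-.0257)<.09)&(P[:,2]>.052)&(P[:,2]<.075)];print(c,"scr",np.median(s[:,2]),rect(s))
    q=P[(P[:,0]>.3)&(P[:,0]<.7)&(P[:,1]>-.36)&(P[:,1]<-.24)&(P[:,2]>.08)&(P[:,2]<.095)&(np.hypot(P[:,0]-.525,P[:,1]+.312)<.05)];print("jar",rect(q))
E
```

```text
(np.float64(0.032400000000000005), np.float64(7.300807349725307))
24.5917
(0.4293, -0.1844) [(np.float64(0.4279), np.float64(-0.1836), 0.1125, 114), (np.float64(0.4302), np.float64(-0.1849), 0.1084, 244), (np.float64(0.4292), np.float64(-0.1842), 0.1118, 358)]
(0.3841, -0.3138) [(np.float64(0.383), np.float64(-0.3132), 0.1134, 151), (np.float64(0.3858), np.float64(-0.3147), 0.1103, 225), (np.float64(0.3844), np.float64(-0.3137), 0.1119, 376)]
(0.6272, -0.2912) [(np.float64(0.6258), np.float64(-0.2905), 0.1118, 163), (np.float64(0.6288), np.float64(-0.2923), 0.1108, 249), (np.float64(0.6271), np.float64(-0.2912), 0.1112, 412)]
(0.5692, -0.1854) [(np.float64(0.5678), np.float64(-0.1847), 0.1124, 129), (np.float64(0.5704), np.float64(-0.1866), 0.1107, 258), (np.float64(0.5692), np.float64(-0.1856), 0.1117, 387)]
top scr 0.06242475423962002 (array([543.9,  27.5]), array([129.4,  30. ]), 3.9)
jar (array([ 527.7, -307.9]), array([57.8, 57.1]), 41.98)
scene scr 0.06078299063974535 (array([547.6,  27.7]), array([132.4,  33.9]), 5.1)
jar (array([ 532.3, -308. ]), array([59.1, 60.7]), 18.15)
```

```bash
cat >> h.py <<'E'
R90=down(np.pi/2);G=.073
def fz(): return np.mean([(env.pause(.02),env.sense()["wrist_force"][2])[1] for _ in range(6)])
def pick(src,squeeze=8):
    s=np.array([*src,0.]);env.reach(s+[0,0,.16],R90);env.movel(s+[0,0,G],rate=.12)
    effector.grasp(squeeze=squeeze);print("width",env.sense()["gripper_width"])
    env.movel(s+[0,0,.30],rate=.2);print("held width",env.sense()["gripper_width"],"f",env.sense()["wrist_force"])
def place(dst,zo,zi,step=.0004,thr=1.):
    """zo: origin height to start feeling from, zi: height at which to let go at the latest"""
    d=np.array([*dst,0.]);env.reach(d+[0,0,max(.30,zo+G+.02)],R90);env.movel(d+[0,0,zo+G],rate=.1)
    env.pause(.3);f0=fz();z=zo
    while z>zi:
        z-=step;env.movel(d+[0,0,z+G],rate=.01);f=fz()-f0
        if f>thr:break
    print("let go at origin z",round(z,4),"f",round(f,2),"w",env.sense()["gripper_width"])
    effector.release();env.movel(d+[0,0,.33],rate=.15)
    env.reach(np.array([.5,.0,.33]),R90);print("t",env.sense()["t"])
E
python3 - <<'E'
from h import *
pick((.5692,-.1856));place(bp(0,0,0)[:2],.025,.0185,step=.0005)
D=both();print(funnel_fit(D,bp(0,0,0)[:2],.02))
for f in[(.4293,-.1844),(.3841,-.3138),(.6272,-.2912)]: print(f,funnel_fit(D,f)[2])
snap("scene","s3")
E
```

```text
width 0.03243937332584553
held width 0.0320094035221398 f [ 0.95295832 -0.2596228  -1.25704657]
let go at origin z 0.0195 f 3.31 w 0.032391172825091526
t 41.125
[(np.float64(0.5654), np.float64(0.2387), 0.1327, 162), (np.float64(0.5673), np.float64(0.2373), 0.1306, 335), (np.float64(0.5667), np.float64(0.2378), 0.1315, 497)]
(0.4293, -0.1844) (np.float64(0.4294), np.float64(-0.1845), 0.1113, 351)
(0.3841, -0.3138) None
(0.6272, -0.2912) (np.float64(0.627), np.float64(-0.2911), 0.1117, 409)
```

View pics/s3.png

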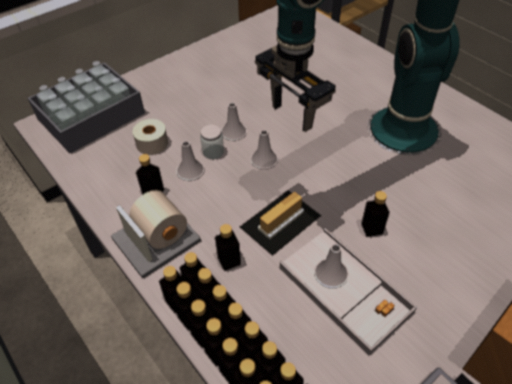

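The first funnel stands on the plate at (333,268). The far funnel has been knocked to about (232,122). I'll take the near one next.

```bash
python3 - <<'E'
from h import *
pick((.4294,-.1845));place((.5667,.2378),.051,.0435,step=.0003)
D=both();print(funnel_fit(D,(.5667,.2378),.044))
print(funnel_fit(D,(.627,-.2911))[2])
for c in D: print(c,[(np.round(r["at"],3).tolist(),round(r["score"],2)) for r in tip_of(c,"funnel1")])
E
```

```text
width 0.03214638062512809
held width 0.032176347191130404 f [ 0.34859555  0.08485856 -1.3309789 ]
let go at origin z 0.0465 f 1.55 w 0.032364994974985024
t 58.075
[(np.float64(0.565), np.float64(0.2382), 0.1591, 182), (np.float64(0.5673), np.float64(0.2375), 0.1567, 369), (np.float64(0.5666), np.float64(0.2377), 0.1574, 551)]
(np.float64(0.6269), np.float64(-0.2914), 0.1116, 410)
top [([0.428, -0.34, 0.001], 0.84), ([0.633, -0.293, -0.002], 0.7), ([0.566, 0.234, 0.047], 0.6), ([0.565, 0.239, 0.017], 0.47)]
scene [([0.566, 0.234, 0.047], 0.94), ([0.63, -0.296, -0.001], 0.72), ([0.421, -0.343, 0.001], 0.7), ([0.564, 0.238, 0.019], 0.68)]
```

```bash
python3 - <<'E'
from h import *
pick((.627,-.2912));place((.5667,.2378),.077,.0685,step=.0003)
D=both();print(funnel_fit(D,(.5667,.2378),.07));print(funnel_fit(D,(.425,-.339)))
E
```

```text
width 0.03275629296469993
held width 0.032546532921686834 f [ 1.50046241 -0.15755403 -1.25833291]
let go at origin z 0.0716 f 1.18 w 0.03220798642337176
t 76.325
[(np.float64(0.565), np.float64(0.2383), 0.1841, 193), (np.float64(0.5672), np.float64(0.2375), 0.1816, 384), (np.float64(0.5666), np.float64(0.2378), 0.1824, 577)]
[(np.float64(0.4231), np.float64(-0.3407), 0.112, 160), (np.float64(0.4257), np.float64(-0.3425), 0.1099, 225), (np.float64(0.4244), np.float64(-0.3414), 0.1111, 385)]
```

```bash
python3 - <<'E'
from h import *
pick((.4244,-.3414));place((.5667,.2378),.102,.0935,step=.0003)
D=both();print(funnel_fit(D,(.5667,.2378),.096))
for c in D:
    print(c,[(n,np.round(r["at"],3).tolist(),round(r["score"],2)) for n in("funnel1","chip1","scraper") for r in tip_of(c,n)])
    P=D[c][1];s=P[(np.hypot(P[:,0]-.5466,P[:,1]-.0257)<.1)&(P[:,2]>.052)&(P[:,2]<.075)];print(c,"scr",np.median(s[:,2]),rect(s))
snap("scene","s4")
E
```

```text
width 0.03223417734711208
held width 0.03228564743615613 f [-0.66583657 -0.70384257 -1.76519305]
let go at origin z 0.0957 f 1.25 w 0.03240710026445826
t 95.4333
[(np.float64(0.5651), np.float64(0.2385), 0.2081, 197), (np.float64(0.5671), np.float64(0.2372), 0.2061, 378), (np.float64(0.5665), np.float64(0.2376), 0.2068, 575)]
top [('funnel1', [0.568, 0.238, 0.093], 0.78), ('funnel1', [0.565, 0.236, 0.044], 0.61), ('funnel1', [0.567, 0.241, 0.02], 0.58), ('funnel1', [0.57, 0.236, 0.069], 0.58), ('funnel1', [0.731, 0.039, 0.001], 0.4), ('chip1', [0.531, 0.388, 0.013], 0.54), ('chip1', [0.538, 0.377, 0.017], 0.41)]
top scr nan (array([0., 0.]), array([0., 0.]), 0.0)
scene [('funnel1', [0.564, 0.238, 0.095], 0.96), ('funnel1', [0.565, 0.237, 0.016], 0.7), ('funnel1', [0.567, 0.237, 0.072], 0.58), ('funnel1', [0.564, 0.236, 0.047], 0.44), ('chip1', [0.567, 0.238, 0.071], 0.74), ('chip1', [0.527, 0.398, 0.016], 0.67), ('chip1', [0.535, 0.378, 0.014], 0.48), ('scraper', [0.543, 0.026, 0.0], 0.67), ('scraper', [0.736, 0.039, -0.002], 0.58)]
scene scr 0.06087533081419927 (array([547.9,  26.7]), array([131.4,  33.2]), 3.62)
  return _methods._mean(a, axis=axis, dtype=dtype,
  ret = ret.dtype.type(ret / rcount)
```

View pics/s4.png

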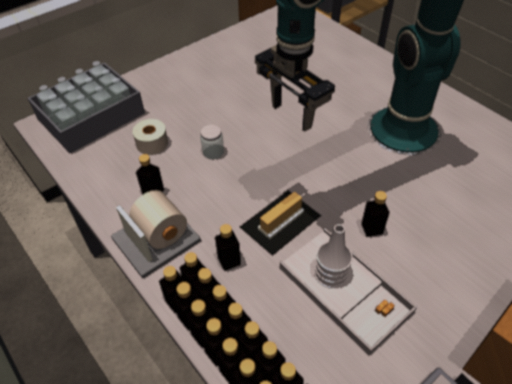

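The nest of four stands upright at (334,258), the chips are in the tray at (384,307), the scraper is on its mat at (281,214), and the bystanders haven't moved. I'm handing the job in.

```bash
python3 -c "
from h import *
print(workorder.finish_job())"
```

```text
the job is handed in; nothing more can be done
None
```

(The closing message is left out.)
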